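# Cap the bead cassette and unlatch it from its dock

## Task

Set the loose lid gently, without dropping it, onto the open bead cassette standing in its dock, so that it sits fully down and level, and let go of it. Then pinch the cassette's two side catches together and lift the covered cassette, kept level, about 10 cm straight up out of the dock. Finish while still holding it there above the dock, catches pinched and lid on; do not put it down, and leave the other things on the bench where they are.

Things in the scene. Friction and masses are not known exactly. Their poses are not given: they have to be found in the camera images.
- dock: Low fixed metal dock, 100 (x) x 104 (y) mm, turned at random on the bench; origin: centre of its underside. Base plate 6 mm; guides 24 mm high round the cassette's foot, 1 mm play. At +y and -y a lip (top at 23.5 mm, 32 mm long in x, |y| 31 to 42 mm) overhangs each catch's tooth: the cassette comes out only with both catches pressed.
- cassette: Loose grey open box, 64 (x) x 42 (y) x 60 mm high, 3 mm walls, 0.2 to 0.35 kg, a bead in each of 2 compartments; stands in the dock on its 6 mm plate, axes along the dock's. Origin: centre of its underside, z up. Opening 58 x 36 mm. Black sprung catches at the middle of its +y and -y sides: 62 mm over the paddles when free, 53 mm pressed.
- paddle_left (a point): Centre of the outer face of the catch paddle on the cassette's +y side, 43 mm above the cassette's underside, 31 mm from its middle. The paddle is 22 mm wide (x), 26 mm high (cassette z = 30 to 56 mm). It is pressed towards the cassette's middle.
- paddle_right (a point): The same on the cassette's -y side.
- catch_left (a joint): How far the +y catch is pressed in, m: 0 free, 0.0045 fully in (stop). Spring 4 N at 0 rising to 7.6 N at the stop; its tooth clears the dock's lip from about 0.0032.
- catch_right (a joint): The same for the -y catch.
- lid: Loose metal lid, upright on the bench, 0.06 kg. Origin: centre of the plug's underside. Plug 53 (x) x 31 (y) mm, z 0 to 5 mm, 2.5 mm play a side in the cassette's opening; plate 68 x 45 mm, z 5 to 9; black bar grip 40 (x) x 12 (y) mm, z 9 to 25. Seated: origin 55 mm above the cassette's underside, centred, x along the cassette's x (either way round).
- jar: Bystander: small closed pale jar, 52 mm across, 48 mm high, standing on the bench; origin at the centre of its underside.
- wax_block: Bystander: carving wax block 50 x 90 x 24 mm lying on the bench; origin at the centre of its underside.
- hammer: Bystander: small hammer 214 mm long lying on the bench; origin at the centre of its underside.
- chisel: Bystander: small chisel 136 mm long lying on the bench; origin at the middle of its length.

How it is judged:
On the way, in this order (a step that is already met when the one before it is completed fails the run):
1. the lid is seated level on the cassette in the dock and let go (z of lid in the frame of cassette between 0.0525 and 0.0575 m and horizontal distance between lid and cassette below 0.006 m and angle between the z axis of lid and the z axis of cassette, either way round below 0.06 rad and contact force between the fingers and lid below 0.05 N and z of cassette in the frame of dock below 0.01 m), for 0.2 s.
2. both catches are pressed in far enough to free the teeth (value of joint each of catch_left, catch_right above 0.003 m), for 0.1 s.
At the end, for the whole second after the job is handed in: Fingers hold the cassette (over 4 N), both catches in over 3 mm, its underside over 60 mm above the bench, within 80 mm sideways of the dock's middle and not touching it, tilted under 0.2 rad, still; the lid seated (origin 52.5 to 57.5 mm above the underside, level within 0.06 rad) (all of step 2 and z of cassette in the frame of dock above 0.06 m and horizontal distance between cassette and dock below 0.08 m and angle between cassette's own z axis and vertical below 0.2 rad and linear speed of cassette below 0.03 m/s and contact force between cassette and dock below 0.05 N and contact force between the fingers and cassette above 4 N and z of lid in the frame of cassette between 0.0525 and 0.0575 m and horizontal distance between lid and cassette below 0.018 m and angle between the z axis of lid and the z axis of cassette, either way round below 0.06 rad); the arm keeps its last pose, push and grip.
It fails at once if the lid is dropped (falls free faster than 0.6 m/s) (linear speed of lid above 0.6 m/s and contact force between the fingers and lid below 0.05 N).
It fails at once if a bystander is moved more than 40 mm (distance of any of jar, wax_block, hammer, chisel from where it was at the start of the episode above 0.04 m).
It also fails if it takes over 64 s, if anything falls off the work surface, if the arm or the gripper's body presses on something with over 40 N, if the wrist force passes 120 N, or if a joint passes its speed limit or range.

## Robot

A 6-joint arm with a two-finger parallel gripper is mounted at the origin on a cart in front of the work surface, level with it; the furniture and walls round the work are solid. World frame = base frame: x ahead of the robot, y to its left, z up, the work surface at z = 0. Lengths are in m, angles in rad, forces in N, time in s.
With the tool pointing down it reaches from about 0.35 to 0.775 m from the base axis. Payload 7.3 kg.
Tool frame: the origin (TCP) lies at the very end of the fingers, on their centre line; the grasp point (between the pads) lies 19 mm behind it (robot.tcp_to_grasp is the distance from the TCP to the grasp point, in m); x points along the fingers, y is the direction in which the jaws open and shut, and the axes are right-handed (so a half turn about x gives the same grasp; the last joint's range is limited). The gripper opens to 92 mm and grips with 3 to 60 N. Pads are 19 mm wide; open, the fingers measure 130 mm over their backs; the gripper's body (75 mm by 190 mm) begins 47 mm behind the grasp point.
Start: joints at [1, 0.342, 1.524, -0, 1.275, -0.146], TCP at [0.216, 0.478, 0.227] pointing down, gripper open.
Joint ranges: [-2.53, 2.53], [-0.77, 2.02], [0.04, 2.7], [-1, 4.14], [0.28, 2.66], [-3.11, 3.11]. Speed limits (rad/s): [2.57, 2.57, 3.14, 3.14, 3.14, 3.14].

## Interface

Orientations are given as [roll, pitch, yaw] about the fixed x, y, z axes, in that order (R = Rz(yaw) Ry(pitch) Rx(roll)).
In Python, from cell import robot gives the robot as it stands.
- The arm moves only by the tool move_arm, never from a script. Its argument "increments" is a list of rows, each a list of 4 numbers: the shift along the tool's x, y, z normalised to -1 to 1, where 1 is 40 cm, then the turn about the tool's x normalised to -1 to 1, where 1 is 60 degrees. In form: [[dx, dy, dz, twist], ...]. A call has 1 to 5 rows; each row is the pose to reach, as a shift and turn from the pose commanded when the call began, along the tool's axes at that moment; what a row does not reach only later rows make up. A row lasts 1/8 s, in which the tool goes at most 62.5 mm and 10.7 degrees, less where a joint would pass 70% of its speed; a pose out of reach is approached as far as the arm can. A call with a number of a shift or a turn outside -1 to 1 is refused whole. A call with a gripper value outside its range is refused whole. "gripper" is the closure, from 0 (fully open) to 1 (shut), set as the call begins (left out, the last holds). The fingers move at their own pace and stop on an object; "squeeze" is the grip in N (left out, the last holds). Time passes only in rows, so rows that repeat a pose let the fingers close. It gives the time, the measured TCP pose, the force and the opening at its end, in the units of the state.
- robot.observe(): the state, without advancing time (a new reading comes with each control period).
- robot.read_camera(name): name is "scene" or "top" or "wrist"; returns the picture (480x640x3 uint8, red, green, blue); there is no depth.
- robot.camera_params(name): a dict with "fx", "fy", "cx", "cy" (pixels), "R" (3x3) and "t" (3): a world point X has camera coordinates R X + t; the wrist camera has in their place "tool_from_camera" (4x4, takes a point from camera to tool coordinates, whose origin is the TCP and whose axes are the tool frame's). Camera axes: x right, y down, z forward; pixel columns grow to the right and rows downward; lengths in m; the calibration is good to about 2 mm. The wrist camera is an equidistant fisheye: a pixel r from the principal point sees the ray r / f radians off the axis. A picture is of the moment at which its call begins: read the wrist's pose just before it. camera_params takes no time and is no camera call.
- robot.hand_in(): hands the job in, once; it reports no verdict.
The state is a dict: "time": time; "qpos": joint angles; "qvel": joint speeds; "joint_efforts": joint torques, N m; "tool_pos": TCP position; "tool_rot": TCP orientation; "contact_force": force on the tool from outside, world axes, zero at the start; "torque": the same for the moment, N m; "opening": finger opening in m.
Only numpy, scipy, OpenCV 4.12 (cv2) and the standard library are available. Lean on these libraries where they do the work, as an engineer would, in place of code of your own. Each camera call takes 0.05 s, during which the arm holds its last target.

## Working session

There is one attempt and no reset: what is moved stays moved. The work goes in short steps, Python scripts to look and compute and a tool call to move; the robot and the scene stay as the last step left them, time stands still between calls to the robot, and variables do not carry over. Pictures are saved under pics/ and viewed, and the job is handed in when it is done.

Besides the shell and the picture viewer there is one more tool, called after "Emit:" as name(argument=value, ...), one argument or row to a line, values as JSON. move_arm: Moves the arm, as the interface text tells. Its arguments: {"type":"object","properties":{"increments":{"type":"array","items":{"type":"array","items":{"type":"number"}}},"gripper":{"type":"number"},"squeeze":{"type":"number"}},"required":["increments"]}

```bash
ls; mkdir -p pics
python3 - <<'E'
from cell import robot
import cv2,numpy as np
print(robot.observe())
for n in ["scene","top","wrist"]:
    p=robot.camera_params(n); print(n,{k:np.round(v,4).tolist() for k,v in p.items()})
for n in ["scene","top"]:
    cv2.imwrite(f"pics/{n}0.png",robot.read_camera(n)[:,:,::-1])
E
```

```text
pics
{'time': 0.0, 'qpos': array([ 1.00002136e+00,  3.42723295e-01,  1.52503221e+00, -3.03600742e-05,
        1.27539441e+00, -1.46003297e-01]), 'qvel': array([-0.00032619,  0.00010265,  0.00054071,  0.00038648, -0.00117092,
       -0.00110073]), 'joint_efforts': array([-1.24036437e-04, -4.31223679e+01, -2.44216937e+01,  7.16327643e-02,
        5.57912013e-02, -8.66563755e-05]), 'tool_pos': array([0.21612254, 0.47799665, 0.22603937]), 'tool_rot': array([-1.69815931,  1.56923879, -2.12292212]), 'contact_force': array([-1.04025802, -0.08300933, -0.09742563]), 'torque': array([-0.01466632, -0.00447445, -0.05219879]), 'opening': 0.09165544594213137}
scene {'fx': 487.3498, 'fy': 487.3498, 'cx': 322.8931, 'cy': 240.7902, 'R': [[-0.8625, -0.5059, -0.016], [-0.2935, 0.5256, -0.7985], [0.4124, -0.684, -0.6017]], 't': [0.5421, 0.1326, 1.0909]}
top {'fx': 484.3562, 'fy': 484.3562, 'cx': 321.5677, 'cy': 233.1025, 'R': [[-0.0028, -1.0, 0.0055], [-0.9916, 0.002, -0.1294], [0.1294, -0.0058, -0.9916]], 't': [0.1001, 0.5606, 1.284]}
wrist {'fx': 371.6483, 'fy': 371.6483, 'cx': 315.8285, 'cy': 239.5047, 'tool_from_camera': [[-0.0002, -0.2597, 0.9657, -0.1573], [1.0, 0.0008, 0.0004, -0.0005], [-0.0009, 0.9657, 0.2597, -0.0701], [0.0, 0.0, 0.0, 1.0]]}
```

View pics/scene0.png

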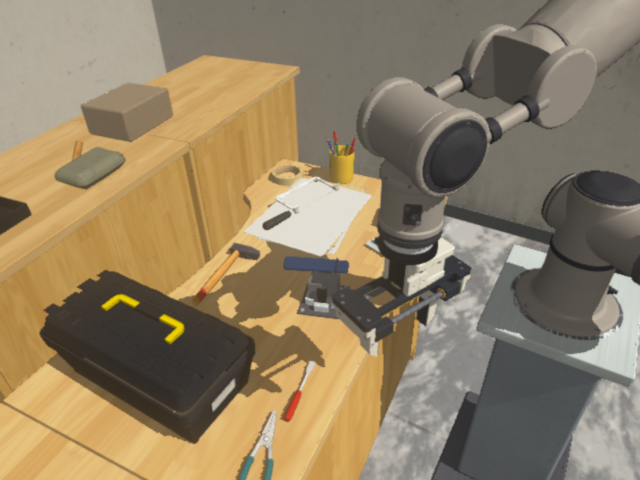

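View pics/top0.png

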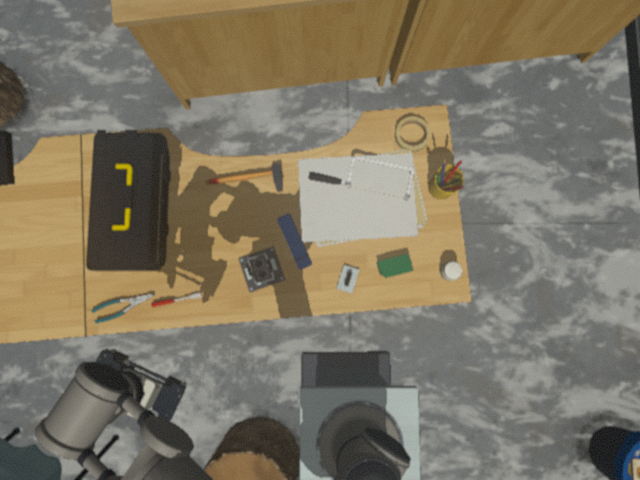

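Run:
```python
import cv2
t=cv2.imread("pics/top0.png")[200:320,220:420]
cv2.imwrite("pics/top0c.png",cv2.resize(t,None,fx=4,fy=4,interpolation=cv2.INTER_CUBIC))
t=cv2.imread("pics/scene0.png")[220:370,230:430]
cv2.imwrite("pics/scene0c.png",cv2.resize(t,None,fx=4,fy=4,interpolation=cv2.INTER_CUBIC))
```

```text
(no output)
```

View pics/top0c.png

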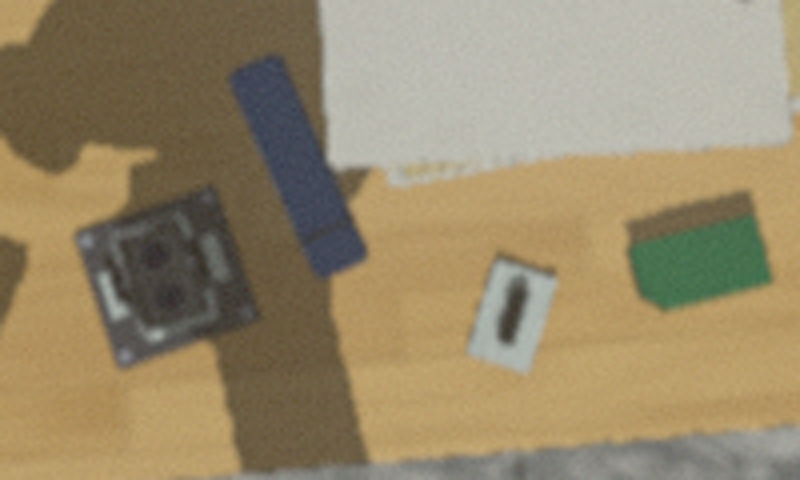

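View pics/scene0c.png

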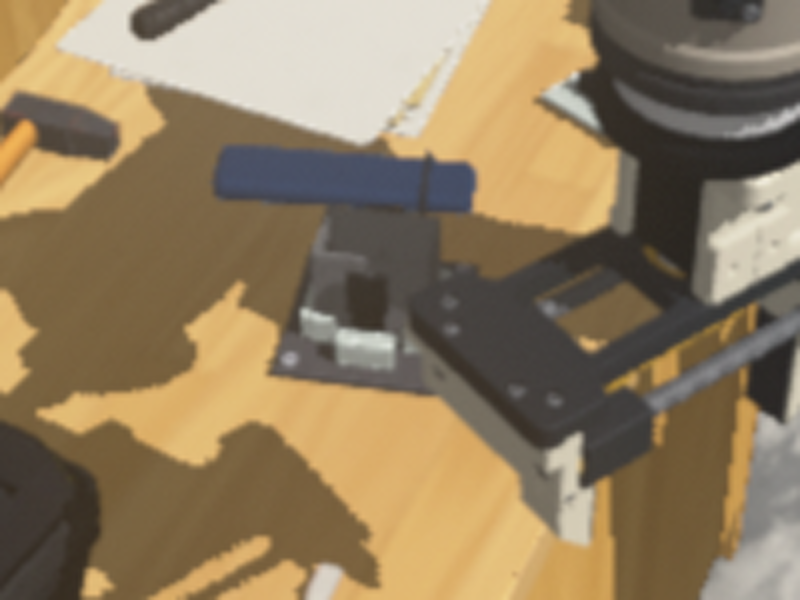

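```bash
cat > h.py <<'E'
from cell import robot
import numpy as np,cv2
from scipy.spatial.transform import Rotation as Rn
def cam(n):
    p=robot.camera_params(n); K=np.array([[p['fx'],0,p['cx']],[0,p['fy'],p['cy']],[0,0,1]]); return K,np.array(p['R']),np.array(p['t'])
def ray(n,uv):
    K,R,t=cam(n); d=R.T@np.linalg.inv(K)@np.array([*uv,1.]); return -R.T@t,d
def onz(n,uv,z):
    c,d=ray(n,uv); return c+d*(z-c[2])/d[2]
def tri(uvs,uvt):
    c1,d1=ray('scene',uvs);c2,d2=ray('top',uvt)
    A=np.stack([d1,-d2],1); s=np.linalg.lstsq(A,c2-c1,rcond=None)[0]
    a,b=c1+d1*s[0],c2+d2*s[1]; return (a+b)/2,np.linalg.norm(a-b)
def toolT(o=None):
    o=o or robot.observe(); T=np.eye(4); T[:3,:3]=Rn.from_euler('xyz',o['tool_rot']).as_matrix(); T[:3,3]=o['tool_pos']; return T
def wproj(X,T):
    p=robot.camera_params('wrist'); M=T@np.array(p['tool_from_camera'])
    c=(np.linalg.inv(M)@np.c_[X,np.ones(len(X))].T).T[:,:3]
    rr=np.hypot(c[:,0],c[:,1]); th=np.arctan2(rr,c[:,2]); r=p['fx']*th
    return np.c_[p['cx']+r*c[:,0]/rr,p['cy']+r*c[:,1]/rr]
def wonz(uv,z,T):
    p=robot.camera_params('wrist'); M=T@np.array(p['tool_from_camera'])
    d=np.array([uv[0]-p['cx'],uv[1]-p['cy']]); r=np.linalg.norm(d); th=r/p['fx']
    v=np.array([*(d/r*np.sin(th)),np.cos(th)]); v=M[:3,:3]@v; c=M[:3,3]
    return c+v*(z-c[2])/v[2]
E
python3 - <<'E'
from h import *
np.set_printoptions(precision=4,suppress=True)
T=lambda x,y:(220+x/4,200+y/4)
S=lambda x,y:(230+x/4,220+y/4)
for n,u in dict(d1=(78,235),d2=(210,187),d3=(260,318),d4=(122,367)).items(): print(n,onz('top',T(*u),.006))
for n,u in dict(l1=(500,257),l2=(556,272),l3=(528,373),l4=(470,352)).items(): print(n,onz('top',T(*u),.009))
for n,u in dict(b1=(258,62),b2=(345,265)).items(): print(n,onz('top',T(*u),.0))
print(tri(S(217,170),T(258,66)),tri(S(473,185),T(343,268)))
print([ -cam(n)[1].T@cam(n)[2] for n in('scene','top')])
print(toolT())
E
```

```text
d1 [0.4937 0.3258 0.006 ]
d2 [0.5269 0.2349 0.006 ]
d3 [0.4362 0.1995 0.006 ]
d4 [0.403  0.2939 0.006 ]
l1 [0.4776 0.0341 0.009 ]
l2 [ 0.4671 -0.0044  0.009 ]
l3 [0.3981 0.0157 0.009 ]
l4 [0.4125 0.0553 0.009 ]
b1 [0.6157 0.2026 0.    ]
b2 [0.4729 0.1413 0.    ]
(array([0.6151, 0.2039, 0.0066]), np.float64(0.0073156472218921294)) (array([0.4715, 0.143 , 0.0094]), np.float64(0.0028674705735186605))
[array([0.0566, 0.9508, 0.771 ]), array([0.3901, 0.1064, 1.3452])]
[[-0.0007  0.4121  0.9111  0.2162]
 [-0.0011  0.9111 -0.4121  0.4781]
 [-1.     -0.0013 -0.0002  0.2261]
 [ 0.      0.      0.      1.    ]]
```

Emit:
move_arm(
  increments=[
    [0,-0.08,0.1,0],
    [0.01,-0.17,0.21,-0.03],
    [0.02,-0.26,0.32,-0.06],
    [0.03,-0.34,0.42,-0.09],
    [0.035,-0.4,0.49,-0.12],
  ],
  gripper=0,
)

```text
time: 0.72
tool_pos: [0.3294, 0.2499, 0.2124]
tool_rot: [-2.115, 1.57, -2.414]
contact_force: [-0.2, 0.5, 0.1]
opening: 0.092
```

```bash
python3 -c "
from h import *
print(robot.observe(),toolT())"
```

```text
{'time': 0.725, 'qpos': array([ 4.63248896e-01,  1.51278994e-01,  1.82617065e+00, -1.75132198e-04,
        1.16473780e+00, -8.08215918e-01]), 'qvel': array([-0.70147967, -0.11742977,  0.18716229,  0.00597093, -0.07746016,
       -0.9460028 ]), 'joint_efforts': array([  3.60090919, -31.38326168, -22.81758785,  -0.03987802,
         0.29841137,   1.14894547]), 'tool_pos': array([0.32940367, 0.24988127, 0.21238376]), 'tool_rot': array([-2.1149023 ,  1.57018016, -2.41416459]), 'contact_force': array([-0.21214578,  0.45696012,  0.09356897]), 'torque': array([ 0.03511007, -0.06272235,  0.00255047]), 'opening': 0.09196982634941411} [[-4.60206059e-04  2.94815244e-01  9.55554164e-01  3.29403666e-01]
 [-4.09719802e-04  9.55554129e-01 -2.94815430e-01  2.49881266e-01]
 [-9.99999810e-01 -5.27185310e-04 -3.18960157e-04  2.12383763e-01]
 [ 0.00000000e+00  0.00000000e+00  0.00000000e+00  1.00000000e+00]]
```

Emit:
move_arm(
  increments=[
    [0.01,-0.11,0.1,0],
    [0.02,-0.22,0.2,0],
    [0.025,-0.34,0.32,0],
    [0.03,-0.456,0.43,0],
    [0.03,-0.456,0.43,0],
  ],
)

```text
time: 1.35
tool_pos: [0.4407, 0.0236, 0.2002]
tool_rot: [-1.816, 1.57, -2.12]
contact_force: [-0.0, 0.2, -0.4]
opening: 0.092
```

Run:
```python
from h import *
T=toolT(); np.save('T1.npy',T)
cv2.imwrite("pics/w1.png",robot.read_camera('wrist')[:,:,::-1])
print(T,robot.observe()['qvel'])
```

```text
[[-2.74679796e-04  2.99769914e-01  9.54011490e-01  4.40729207e-01]
 [-4.48831931e-04  9.54011393e-01 -2.99770013e-01  2.35637945e-02]
 [-9.99999862e-01 -5.10531585e-04 -1.27501345e-04  2.00241211e-01]
 [ 0.00000000e+00  0.00000000e+00  0.00000000e+00  1.00000000e+00]] [ 0.06708648 -0.02211955  0.02960247  0.01381326  0.00692499  0.03246109]
```

View pics/w1.png

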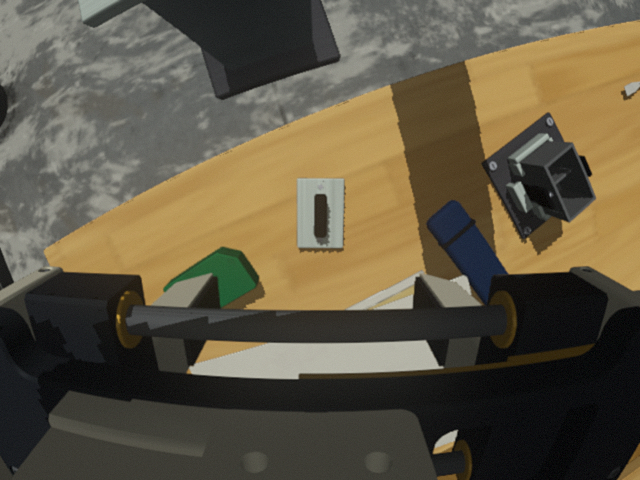

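Run:
```python
import cv2,numpy as np
t=cv2.imread("pics/w1.png")
a=cv2.resize(t[165:265,270:370],None,fx=4,fy=4,interpolation=cv2.INTER_CUBIC)
b=cv2.resize(t[100:250,475:625],(400,400),interpolation=cv2.INTER_CUBIC)
cv2.imwrite("pics/w1c.png",np.hstack([a,b]))
```

```text
(no output)
```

View pics/w1c.png

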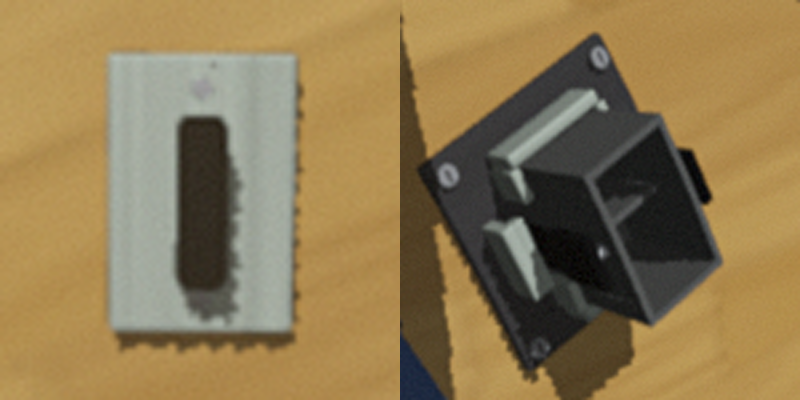

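Run:
```python
from h import *
np.set_printoptions(precision=4,suppress=True)
T=np.load('T1.npy')
L=lambda p:(270+p[0]/4,165+p[1]/4)
D=lambda p:(475+p[0]*.375,100+p[1]*.375)
def rep(P):
    P=np.array(P); c=P.mean(0); e=[P[(i+1)%4]-P[i] for i in range(4)]
    print(c,[ (round(np.linalg.norm(v),4),round(np.arctan2(v[1],v[0]),3)) for v in e])
rep([wonz(L(p),.009,T) for p in [(109,54),(298,54),(294,331),(110,330)]])
rep([wonz(L(p),.025,T) for p in [(178,117),(227,117),(225,290),(177,290)]])
rep([wonz(D(p),.066,T) for p in [(183,178),(258,115),(322,262),(252,325)]])
a=[wonz(D(p),.006,T) for p in [(18,168),(197,33),(130,370)]]
print(a, (a[1]+a[2])/2)
```

```text
[0.4401 0.0282 0.009 ] [(np.float64(0.0444), np.float64(1.269)), (np.float64(0.0677), np.float64(-0.302)), (np.float64(0.045), np.float64(-1.88)), (np.float64(0.0674), np.float64(2.831))]
[0.4392 0.0281 0.025 ] [(np.float64(0.011), np.float64(1.268)), (np.float64(0.0403), np.float64(-0.309)), (np.float64(0.0111), np.float64(-1.874)), (np.float64(0.0403), np.float64(2.832))]
[0.4677 0.2649 0.066 ] [(np.float64(0.0407), np.float64(1.918)), (np.float64(0.0632), np.float64(0.356)), (np.float64(0.0406), np.float64(-1.228)), (np.float64(0.0631), np.float64(-2.784))]
[array([0.4377, 0.199 , 0.006 ]), array([0.404 , 0.2958, 0.006 ]), array([0.5311, 0.2335, 0.006 ])] [0.4676 0.2646 0.006 ]
```

Emit:
move_arm(
  increments=[
    [0.13,0.01,-0.006,0],
    [0.26,0.01,-0.006,0],
    [0.38,0.01,-0.006,0],
    [0.4,0.01,-0.006,0],
    [0.4,0.01,-0.006,0],
  ],
)

```text
time: 2.02
tool_pos: [0.4386, 0.0321, 0.0414]
tool_rot: [1.694, 1.571, 1.396]
contact_force: [-0.9, -0.9, 1.0]
opening: 0.0918
```

Run:
```python
from h import *
T=toolT(); np.save('T2.npy',T)
cv2.imwrite("pics/w2.png",robot.read_camera('wrist')[:,:,::-1])
print(T,robot.observe()['qvel'])
```

```text
[[ 3.60420508e-05  2.93654404e-01  9.55911654e-01  4.38641302e-01]
 [ 2.03559947e-04  9.55911632e-01 -2.93654405e-01  3.21166680e-02]
 [-9.99999979e-01  2.05169232e-04 -2.53232592e-05  4.13646114e-02]
 [ 0.00000000e+00  0.00000000e+00  0.00000000e+00  1.00000000e+00]] [-0.00716034 -0.01850601 -0.00889316 -0.00122799 -0.00460567 -0.00214815]
```

View pics/w2.png

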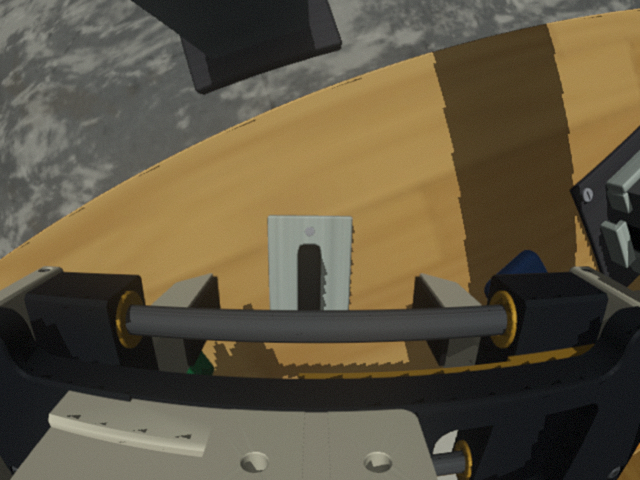

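Run:
```python
from h import *
T=np.load('T2.npy')
for uv,z in [((269,217),.009),((351,217),.009),((300,246),.025),((320,246),.025)]:
    X=wonz(uv,z,T); print(X,(np.linalg.inv(T)@[*X,1])[:3])
```

```text
[0.40141856 0.01757455 0.009     ] [ 0.03236031 -0.02483824 -0.03131048]
[0.41400153 0.05856376 0.009     ] [ 0.03236911  0.01803887 -0.03131893]
[0.41701789 0.03037234 0.025     ] [ 0.01636348 -0.00802059 -0.02015743]
[0.41986571 0.03967636 0.025     ] [ 0.01636547  0.00170951 -0.02016733]
```

Emit:
move_arm(
  increments=[
    [0.04,-0.008,0.003,0],
    [0.065,-0.008,0.003,0],
    [0.074,-0.008,0.003,0],
    [0.074,-0.008,0.003,0],
  ],
)

```text
time: 2.58
tool_pos: [0.4389, 0.028, 0.0115]
tool_rot: [0.411, 1.57, 0.112]
contact_force: [0.0, -0.7, 0.1]
opening: 0.0914
```

Emit:
move_arm(
  increments=[
    [0,0,0,0],
    [0,0,0,0],
    [0,0,0,0],
    [0,0,0,0],
    [0,0,0,0],
  ],
  gripper=1,
  squeeze=15,
)

```text
time: 3.2
tool_pos: [0.4387, 0.0279, 0.0111]
tool_rot: [1.481, 1.571, 1.182]
contact_force: [0.1, 0.2, 0.2]
opening: 0.0465
```

Emit:
move_arm(
  increments=[
    [0,0,0,0],
    [0,0,0,0],
    [0,0,0,0],
    [0,0,0,0],
  ],
)

```text
time: 3.7
tool_pos: [0.4387, 0.028, 0.0111]
tool_rot: [1.46, 1.571, 1.161]
contact_force: [1.0, -0.4, 0.4]
opening: 0.0115
```

Emit:
move_arm(
  increments=[
    [-0.02,0,0,0],
    [-0.08,0,0,0],
    [-0.18,0,0,0],
    [-0.3,0,0,0],
    [-0.32,0,0,0],
  ],
)

```text
time: 4.32
tool_pos: [0.4404, 0.0278, 0.1424]
tool_rot: [0.203, 1.564, -0.096]
contact_force: [0.1, 0.4, 0.4]
opening: 0.0119
```

Run:
```python
from h import *
o=robot.observe();T=toolT(o)
print(T[:3],o['qpos'],o['opening'])
a=1.922
tgt=np.array([.4677+.06*np.sin(a),.2648-.06*np.cos(a),T[2,3]])
print(tgt,(T[:3,:3].T@(tgt-T[:3,3]))/.4)
```

```text
[[ 6.55910391e-03  2.94573566e-01  9.55606296e-01  4.40405888e-01]
 [-6.34244964e-04  9.55627886e-01 -2.94575868e-01  2.78085485e-02]
 [-9.99978288e-01  1.32606525e-03  6.45489440e-03  1.42388768e-01]] [-1.11019577e-01  2.83773755e-01  1.87205533e+00  1.16083543e-04
  9.79174532e-01 -1.38286652e+00] 0.011940254264492908
[0.52403756 0.2854417  0.14238877] [0.00096287 0.67709275 0.01006611]
```

Emit:
move_arm(
  increments=[
    [0,0.08,0.001,-0.08],
    [0,0.22,0.003,-0.24],
    [0,0.37,0.006,-0.4],
    [0,0.52,0.008,-0.54],
    [0,0.62,0.01,-0.62],
  ],
)

```text
time: 4.95
tool_pos: [0.5154, 0.2661, 0.1382]
tool_rot: [2.965, 1.57, -2.963]
contact_force: [0.3, 0.1, -1.6]
opening: 0.0119
```

Emit:
move_arm(
  increments=[
    [0,0.008,0.018,0],
    [0,0.017,0.035,0],
    [0,0.017,0.035,0],
  ],
)

```text
time: 5.32
tool_pos: [0.5265, 0.2741, 0.1389]
tool_rot: [-2.989, 1.57, -2.64]
contact_force: [0.1, -0.1, 0.1]
opening: 0.0121
```

Run:
```python
from h import *
o=robot.observe();T=toolT(o); np.save('T3.npy',T)
cv2.imwrite("pics/w3.png",robot.read_camera('wrist')[:,:,::-1])
print(T[:3],np.arctan2(T[1,1],T[0,1]),o['qvel'],o['opening'])
```

```text
[[-5.38215583e-04 -3.41669859e-01  9.39819886e-01  5.26517823e-01]
 [-2.94819032e-04  9.39820035e-01  3.41669745e-01  2.74113990e-01]
 [-9.99999812e-01 -9.31848078e-05 -6.06556565e-04  1.38853648e-01]] 1.919489439515936 [-0.0073071  -0.01133778  0.01463309  0.00066867  0.00134748 -0.00273212] 0.012107787082679587
```

View pics/w3.png

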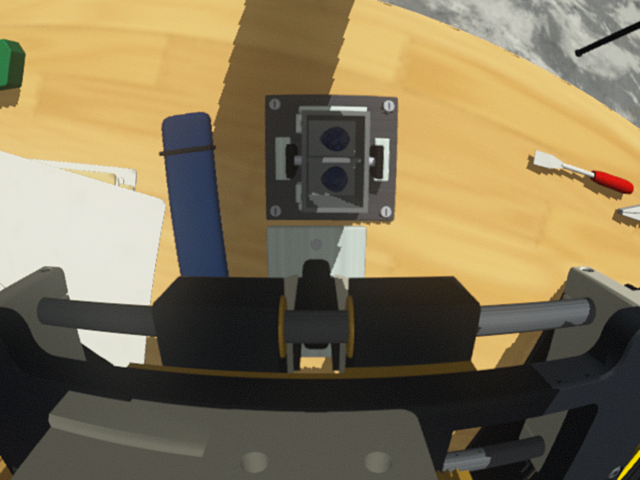

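Run:
```python
import cv2,numpy as np
t=cv2.imread("pics/w3.png")
a=cv2.resize(t[85:235,255:405],(600,600),interpolation=cv2.INTER_CUBIC)
cv2.imwrite("pics/w3c.png",a)
a=cv2.resize(t[210:290,250:380],None,fx=6,fy=6,interpolation=cv2.INTER_CUBIC)
cv2.imwrite("pics/w3d.png",a)
```

```text
(no output)
```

View pics/w3c.png

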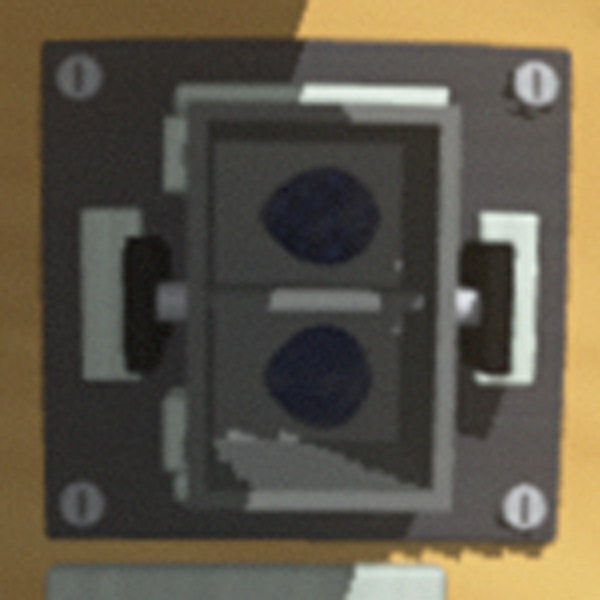

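View pics/w3d.png

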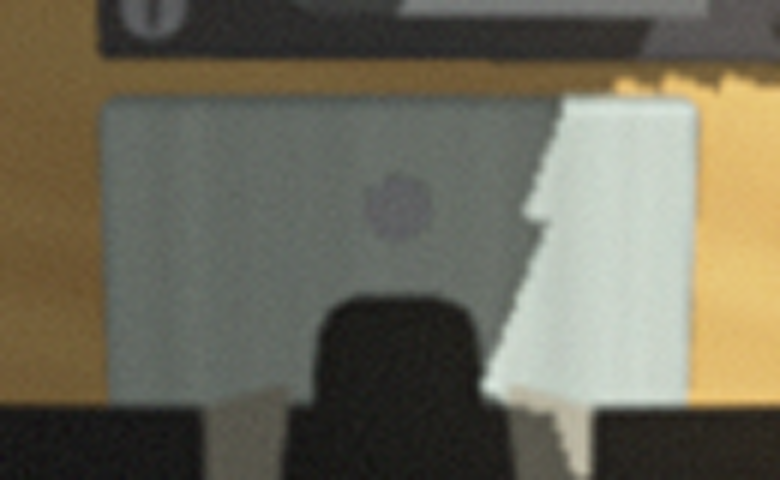

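Run:
```python
from h import *
np.set_printoptions(precision=4,suppress=True)
T=np.load('T3.npy');Ti=np.linalg.inv(T)
f=lambda uv,z:(Ti@[*wonz(uv,z,T),1])[:3]
C=lambda p:(255+p[0]/4,85+p[1]/4)
E=lambda p:(250+p[0]/6,210+p[1]/6)
P=[f(C(p),.066) for p in [(188,103),(462,106),(451,510),(187,508)]]; print(np.array(P),np.mean(P,0))
P=[f(C(p),.063) for p in [(42,42),(570,50),(554,540),(46,538)]]
P=[f(C(p),.006) for p in [(42,42),(570,50),(554,540),(46,538)]];print(np.array(P),np.mean(P,0))
zt=T[2,3]-.0021
P=[f(E(p),zt) for p in [(100,98),(697,98),(688,400),(108,400)]];print(np.array(P),np.mean(P[:2],0)+[0,0,.034])
P=[f(E(p),zt+.016) for p in [(318,330),(478,330),(398,296)]];print(np.array(P))
```

```text
[[ 0.0729 -0.0084 -0.0896]
 [ 0.0729  0.0335 -0.0897]
 [ 0.0729  0.033  -0.0261]
 [ 0.0729 -0.0088 -0.0263]] [ 0.0729  0.0123 -0.0579]
[[ 0.1329 -0.0389 -0.1073]
 [ 0.1329  0.0636 -0.1069]
 [ 0.1329  0.0629 -0.0087]
 [ 0.1329 -0.0396 -0.0088]] [ 0.1329  0.012  -0.0579]
[[ 0.0021 -0.0217 -0.0334]
 [ 0.0021  0.0224 -0.0334]
 [ 0.0021  0.0226 -0.0097]
 [ 0.0021 -0.0219 -0.0096]] [0.0021 0.0003 0.0006]
[[-0.0139 -0.0051 -0.0209]
 [-0.0139  0.0058 -0.0209]
 [-0.0139  0.0003 -0.0233]]
```

Emit:
move_arm(
  increments=[
    [0,0.01,-0.04,0],
    [0,0.02,-0.1,0],
    [0,0.03,-0.146,0],
    [0.04,0.03,-0.146,0],
    [0.08,0.03,-0.146,0],
  ],
)

```text
time: 6.0
tool_pos: [0.4673, 0.2652, 0.1074]
tool_rot: [-0.032, 1.57, 0.316]
contact_force: [0.4, 0.5, -0.3]
opening: 0.0119
```

Emit:
move_arm(
  increments=[
    [0.02,0,0,0],
    [0.02,0,0,0],
    [0.02,0,0,0],
  ],
)

```text
time: 6.38
tool_pos: [0.4678, 0.2661, 0.0997]
tool_rot: [0.085, 1.57, 0.435]
contact_force: [-0.7, -0.2, -0.9]
opening: 0.0121
```

Run:
```python
from h import *
o=robot.observe();T=toolT(o); T3=np.load('T3.npy')
print(T[:3],o['contact_force'],np.linalg.inv(T3)@T[:,3])
cv2.imwrite("pics/w4.png",robot.read_camera('wrist')[:,:,::-1][:400,100:540])
cv2.imwrite("pics/s4.png",cv2.resize(robot.read_camera('scene')[220:340,230:390,::-1],None,fx=5,fy=5,interpolation=cv2.INTER_CUBIC))
```

```text
[[ 8.72998462e-04 -3.42589956e-01  9.39484625e-01  4.67840700e-01]
 [ 4.05536219e-04  9.39485027e-01  3.42589725e-01  2.66098231e-01]
 [-9.99999537e-01  8.19147385e-05  9.59101619e-04  9.96934225e-02]] [-0.73812427 -0.1722531  -0.9020073 ] [ 0.03919416  0.01251848 -0.05786092  1.        ]
```

View pics/w4.png

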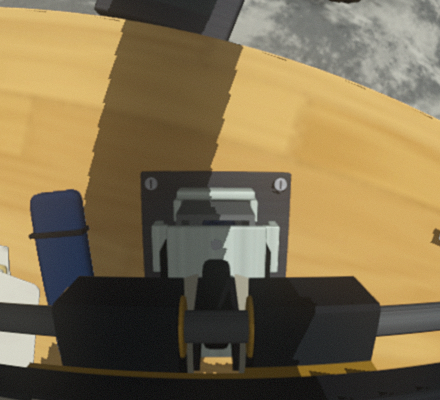

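View pics/s4.png

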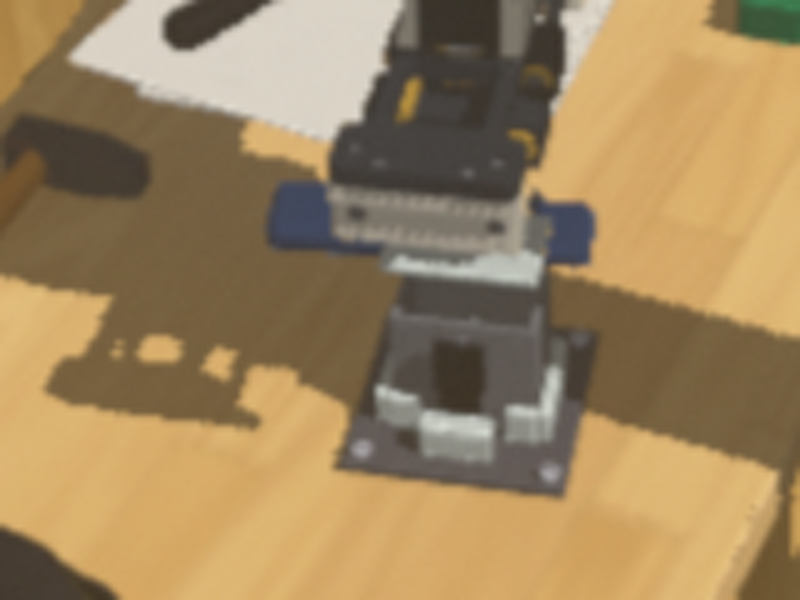

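Emit:
move_arm(
  increments=[
    [0.01,-0.0015,-0.001,0],
    [0.03,-0.0015,-0.001,0],
    [0.045,-0.0015,-0.001,0],
    [0.05,-0.0015,-0.001,0],
    [0.05,-0.0015,-0.001,0],
  ],
)

```text
time: 7.1
tool_pos: [0.4672, 0.2655, 0.0789]
tool_rot: [3.138, 1.57, -2.795]
contact_force: [0.4, -0.1, -0.5]
opening: 0.0116
```

Emit:
move_arm(
  increments=[
    [0.004,0,0,0],
    [0.008,0,0,0],
    [0.01,0,0,0],
    [0.01,0,0,0],
  ],
)

```text
time: 7.6
tool_pos: [0.4672, 0.2655, 0.0751]
tool_rot: [2.434, 1.571, 2.784]
contact_force: [-0.1, 0.6, -0.3]
opening: 0.0116
```

Emit:
move_arm(
  increments=[
    [0.0025,0,0,0],
    [0.005,0,0,0],
    [0.007,0,0,0],
    [0.007,0,0,0],
  ],
)

```text
time: 8.1
tool_pos: [0.4673, 0.2655, 0.0723]
tool_rot: [2.527, 1.571, 2.877]
contact_force: [0.4, 0.5, -0.3]
opening: 0.0116
```

Emit:
move_arm(
  increments=[
    [0.0015,0,0,0],
    [0.0025,0,0,0],
    [0.0025,0,0,0],
  ],
)

```text
time: 8.48
tool_pos: [0.4673, 0.2655, 0.0721]
tool_rot: [0.033, 1.57, 0.383]
contact_force: [-1.1, -0.4, 6.7]
opening: 0.0121
```

Run:
```python
from h import *
o=robot.observe();T=toolT(o);np.save('T5.npy',T)
print(T[2,3],o['contact_force'])
cv2.imwrite("pics/w5.png",cv2.resize(robot.read_camera('wrist')[150:290,200:440,::-1],None,fx=3.3,fy=3.3,interpolation=cv2.INTER_CUBIC))
```

```text
0.07209920020749959 [-1.14468814 -0.42258847  6.65587643]
```

View pics/w5.png

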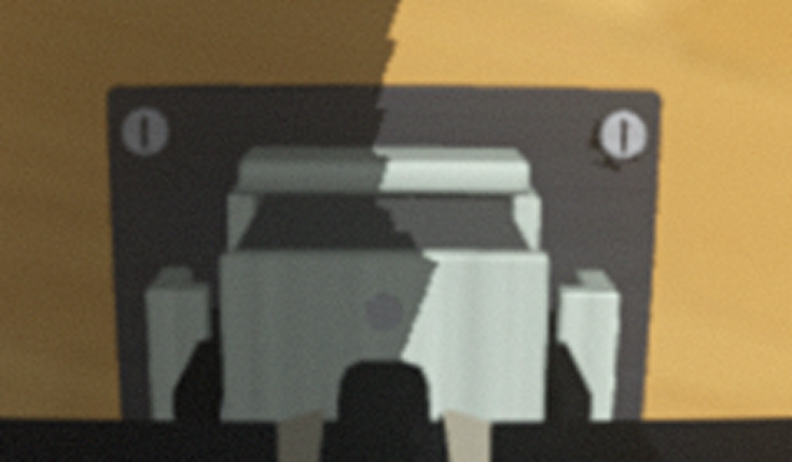

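Emit:
move_arm(
  increments=[
    [0,0,0,0],
    [0,0,0,0],
    [0,0,0,0],
    [0,0,0,0],
    [0,0,0,0],
  ],
  gripper=0,
)

```text
time: 9.15
tool_pos: [0.4673, 0.2655, 0.0713]
tool_rot: [1.831, 1.571, 2.181]
contact_force: [-0.8, 0.9, -0.5]
opening: 0.0574
```

Emit:
move_arm(
  increments=[
    [0,0,0,0],
    [0,0,0,0],
    [0,0,0,0],
    [0,0,0,0],
    [0,0,0,0],
  ],
)

```text
time: 9.78
tool_pos: [0.4673, 0.2655, 0.0713]
tool_rot: [0.983, 1.571, 1.333]
contact_force: [-0.3, -0.1, 0.8]
opening: 0.0915
```

Run:
```python
from h import *
o=robot.observe();T=toolT(o);np.save('T6.npy',T)
print(T[:3],o['contact_force'],o['opening'])
cv2.imwrite("pics/w6.png",cv2.resize(robot.read_camera('wrist')[150:350,160:480,::-1],None,fx=2.5,fy=2.5,interpolation=cv2.INTER_CUBIC))
cv2.imwrite("pics/s6.png",cv2.resize(robot.read_camera('scene')[220:340,230:390,::-1],None,fx=5,fy=5,interpolation=cv2.INTER_CUBIC))
```

```text
[[ 2.00679978e-05 -3.43027655e-01  9.39325304e-01  4.67271772e-01]
 [ 8.27157931e-05  9.39325302e-01  3.43027652e-01  2.65486922e-01]
 [-9.99999996e-01  7.08131594e-05  4.72241827e-05  7.13317448e-02]] [-0.30095147 -0.12811702  0.75627338] 0.09152140249555507
```

View pics/w6.png

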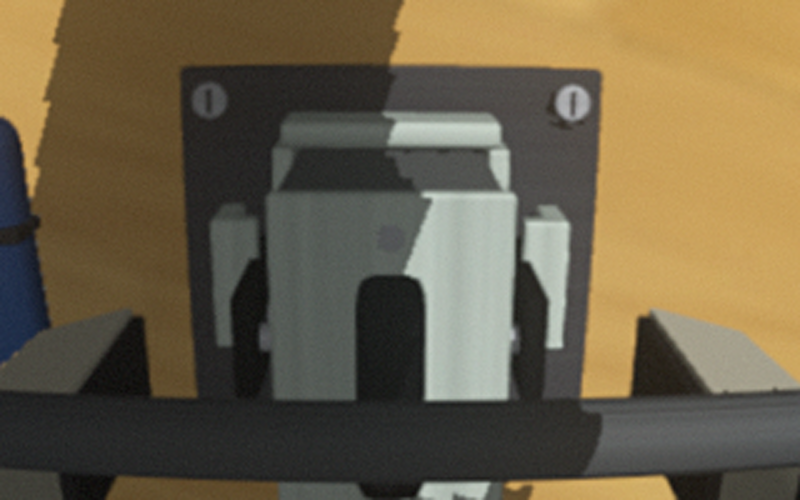

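View pics/s6.png

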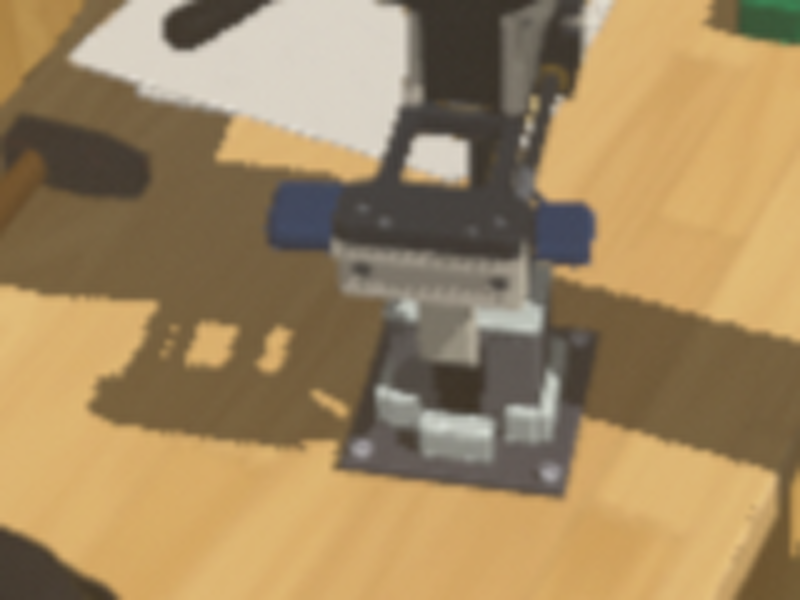

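Emit:
move_arm(
  increments=[
    [0.02,0,0,0],
    [0.05,0,0,0],
    [0.08,0,0,0],
    [0.094,0,0,0],
    [0.094,0,0,0],
  ],
)

```text
time: 10.5
tool_pos: [0.4669, 0.2654, 0.0331]
tool_rot: [3.108, 1.57, -2.825]
contact_force: [0.1, 0.1, -0.4]
opening: 0.092
```

Emit:
move_arm(
  increments=[
    [0,0,0,0],
    [0,0,0,0],
    [0,0,0,0],
    [0,0,0,0],
    [0,0,0,0],
  ],
  gripper=1,
  squeeze=35,
)

```text
time: 11.12
tool_pos: [0.4675, 0.2655, 0.0346]
tool_rot: [-0.092, 1.57, 0.258]
contact_force: [-0.7, -0.1, 5.8]
opening: 0.0505
```

Emit:
move_arm(
  increments=[
    [0,0,0,0],
    [0,0,0,0],
    [0,0,0,0],
  ],
)

```text
time: 11.5
tool_pos: [0.4675, 0.2655, 0.0346]
tool_rot: [-0.047, 1.57, 0.303]
contact_force: [-2.1, -1.7, 7.6]
opening: 0.0509
```

Run:
```python
from h import *
o=robot.observe();T=toolT(o)
print(T[:3],o['contact_force'],o['opening'])
cv2.imwrite("pics/w7.png",cv2.resize(robot.read_camera('wrist')[150:350,160:480,::-1],None,fx=2.5,fy=2.5,interpolation=cv2.INTER_CUBIC))
```

```text
[[ 8.62144004e-04 -3.43001292e-01  9.39334536e-01  4.67508164e-01]
 [ 2.69551026e-04  9.39334931e-01  3.43001188e-01  2.65488803e-01]
 [-9.99999592e-01 -4.25178300e-05  9.02298328e-04  3.46034617e-02]] [-2.07230049 -1.73661778  7.61748894] 0.05094324631944801
```

View pics/w7.png

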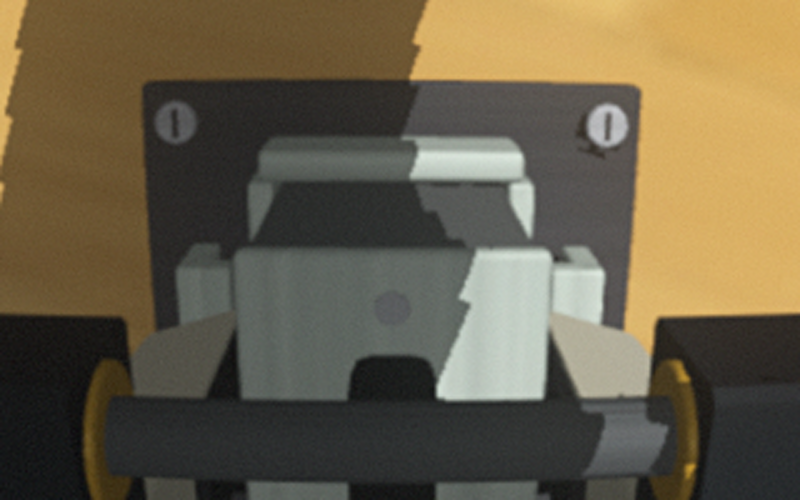

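Emit:
move_arm(
  increments=[
    [-0.006,0,0,0],
    [-0.012,0,0,0],
    [-0.02,0,0,0],
    [-0.02,0,0,0],
  ],
)

```text
time: 12.05
tool_pos: [0.4674, 0.2655, 0.0418]
tool_rot: [0.3, 1.571, 0.65]
contact_force: [0.4, -0.6, -2.3]
opening: 0.0505
```

Run:
```python
from h import *
o=robot.observe();T=toolT(o)
print(T[:3],o['contact_force'],o['opening'])
cv2.imwrite("pics/w8.png",cv2.resize(robot.read_camera('wrist')[150:350,160:480,::-1],None,fx=2.5,fy=2.5,interpolation=cv2.INTER_CUBIC))
```

```text
[[ 2.15804645e-04 -3.43035312e-01  9.39322484e-01  4.67359337e-01]
 [ 1.64062706e-04  9.39322505e-01  3.43035282e-01  2.65529974e-01]
 [-9.99999963e-01  8.00791815e-05  2.58989461e-04  4.18368990e-02]] [ 0.37906751 -0.63225896 -2.28903919] 0.050483071871356255
```

View pics/w8.png

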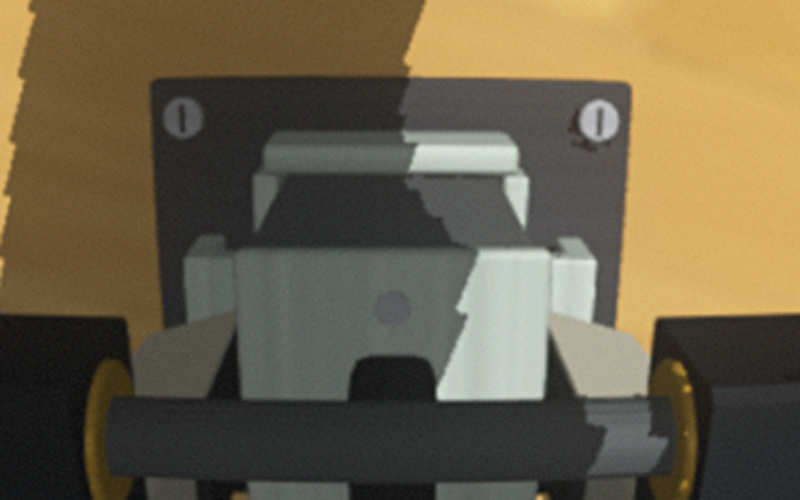

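Emit:
move_arm(
  increments=[
    [-0.015,0,0,0],
    [-0.04,0,0,0],
    [-0.07,0,0,0],
    [-0.1,0,0,0],
    [-0.12,0,0,0],
  ],
)

```text
time: 12.72
tool_pos: [0.4676, 0.2656, 0.091]
tool_rot: [0.044, 1.569, 0.394]
contact_force: [-0.7, -0.6, -2.9]
opening: 0.0505
```

Emit:
move_arm(
  increments=[
    [-0.03,0,0,0],
    [-0.06,0,0,0],
    [-0.09,0,0,0],
    [-0.11,0,0,0],
    [-0.11,0,0,0],
  ],
)

```text
time: 13.35
tool_pos: [0.4676, 0.2656, 0.1344]
tool_rot: [0.064, 1.569, 0.414]
contact_force: [-1.2, 0.3, -3.2]
opening: 0.0505
```

Emit:
move_arm(
  increments=[
    [0,0,0,0],
    [0,0,0,0],
    [0,0,0,0],
    [0,0,0,0],
  ],
)

```text
time: 13.85
tool_pos: [0.4672, 0.2655, 0.1335]
tool_rot: [2.945, 1.57, -2.988]
contact_force: [-0.6, 0.2, -2.8]
opening: 0.0504
```

Run:
```python
from h import *
o=robot.observe();T=toolT(o)
print(T[:3],o['contact_force'],o['opening'],o['qvel'])
cv2.imwrite("pics/w9.png",cv2.resize(robot.read_camera('wrist')[110:350,160:480,::-1],None,fx=2.5,fy=2.5,interpolation=cv2.INTER_CUBIC))
cv2.imwrite("pics/s9.png",cv2.resize(robot.read_camera('scene')[190:340,230:430,::-1],None,fx=4,fy=4,interpolation=cv2.INTER_CUBIC))
cv2.imwrite("pics/t9.png",robot.read_camera('top')[:,:,::-1])
```

```text
[[-3.10858305e-04 -3.43005891e-01  9.39333201e-01  4.67203905e-01]
 [-4.80135390e-05  9.39333250e-01  3.43005893e-01  2.65452557e-01]
 [-9.99999951e-01  6.15255193e-05 -3.08468469e-04  1.33549631e-01]] [-0.56719373  0.2402772  -2.83733486] 0.05044445133308499 [ 0.00080619 -0.00236042 -0.00252511 -0.00111157  0.00087024 -0.00056802]
```

View pics/w9.png

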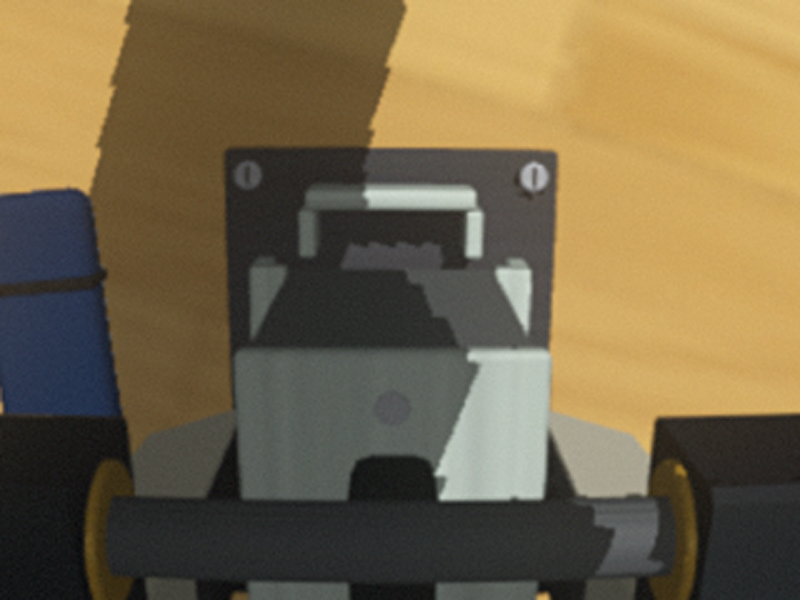

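View pics/s9.png

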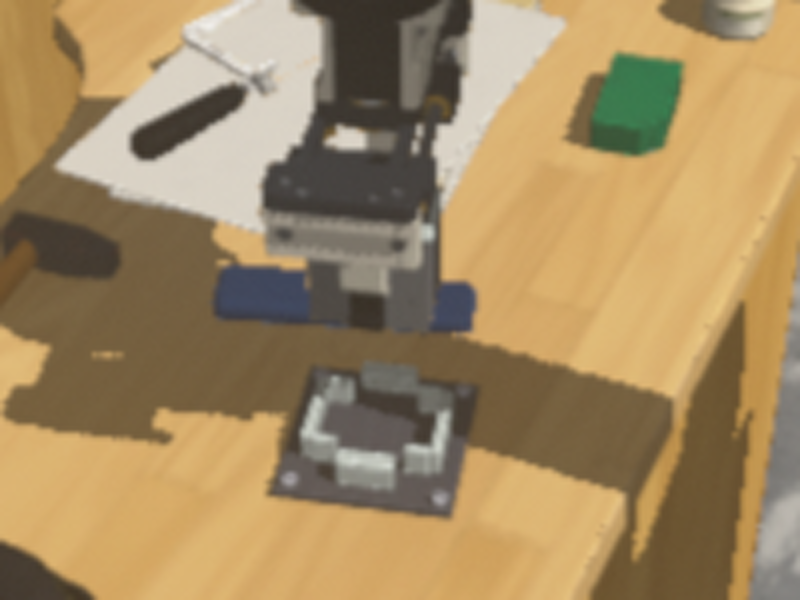

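View pics/t9.png

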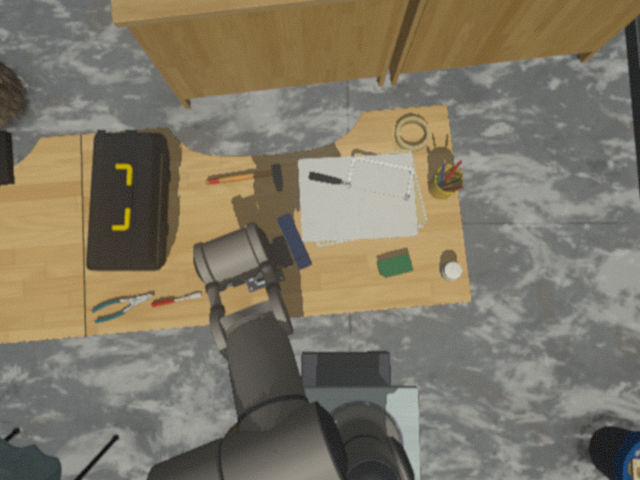

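Cassette is clear of the dock, level, with the lid on; everything else is where it was. The arm is still, so I hand in.

```bash
python3 -c "
from cell import robot
print(robot.hand_in()); o=robot.observe(); print(o['time'],o['tool_pos'],o['opening'])"
```

```text
the job is handed in; nothing more can be done
None
the job is handed in; nothing more can be done
```

I set the lid onto the cassette and let it go. I then pinched both catches at 35 N and lifted the covered cassette about 10 cm straight up. The job was handed in at about 14 s, with the arm still holding it. The hand-in gave no verdict.

- **Lid:** it met the cassette with 6.7 N at the height I had predicted for it being seated. It looks level and centred in the wrist pictures, both after I let go and after the lift.
- **Lift:** in the last pictures the empty dock shows below the cassette. The tool carried 2.8 N of weight, was level to under 0.001 rad, and the arm had stopped.
- **Other things on the bench:** the hammer, chisel, wax block and jar look unmoved in the top picture.

**Two readings I could not fully explain:**
- The finger opening read 50.4 mm, against 53 mm expected over pressed catches. I took this as flex in the fingers or pads. I could not read the catch positions directly, but the cassette came out freely.
- The tool rose 1.5 mm with a 6–8 N upward force as the fingers closed on the paddles. The force was gone once I lifted.

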